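Feed the vial row home and shut the gate

TASK

The row of four vials stands short of the end stop in the vial lane: push it along the lane as one train, from behind the rearmost vial only, until the first vial is against the end stop and all four touch. Then push the lane's gate fully shut behind the row. Only push with the fingertips: keep the vials standing in the lane, lift none of them, and leave the other things on the bench alone.

Things in the scene. Friction and masses are not known exactly. Their poses are not given: they have to be found in the camera images.
- lane: Fixed aluminium vial lane: a straight channel 29 mm wide inside between two low walls (3 mm thick, x = -120 to 130 mm, tops at z = 15 mm); vials stand on its floor, z = 5 mm. Origin: on the bench under the centre line; x runs along the channel to the end stop, y to the side with the gate, z up. It lies across in front of the robot, stop to the robot's left, gate on the robot's side.
- stop_face (a point): Foot of the end stop's inner face, on the channel floor and centre line, at x = 130 mm in the lane's frame; axes as the lane's. The stop is a block 44 mm wide, 12 mm thick, top 45 mm above the bench; the lane's other end (-x) is open. The base plate is 68 mm wide, up to 7.5 mm high with screw heads.
- gate_pivot (a point): Point on the gate's upright hinge axis at the arm's mid height (z = 31 mm); x = 13, y = 55 mm in the lane's frame. A hub 20 mm in diameter and 45 mm high stands here on a bracket 5 mm high; a stop pin, 6 mm in diameter and 31 mm high, stands at x = 20.5, y = 40 mm.
- gate_end (a point): Free end of the gate arm, 72 mm from the pivot, at mid height. The arm is a steel bar 8 mm thick (4 mm either side of the line pivot-end) between z = 22 and 40 mm; closed, it stands square across the channel, just behind the four homed vials (5 mm clear).
- gate (a joint): Gate angle in rad: 0 shut against its limit (arm along the lane's -y, across the channel), 1.57 = arm along the lane's -x beside the channel, larger = swung further from the channel, at most 2.2. In the lane's frame the arm points to (-sin q, -cos q). Starts between 1.45 and 2.0; stays where it is left (friction 0.03 N m, under 1 N at mid arm).
- vial_0: Capped 20 ml vial, leading vial, nearest the end stop; upright cylinder, body 27 mm in diameter and 50 mm high with its cap (solid to 42 mm), 20 to 38 g. Origin: centre of its underside. The four stand one behind the other in the channel, touching or within 0.5 mm, 65 to 130 mm short of home; home, the row is 108 mm long from the stop.
- vial_1: Capped 20 ml vial, second vial; upright cylinder, body 27 mm in diameter and 50 mm high with its cap (solid to 42 mm), 20 to 38 g. Origin: centre of its underside. The four stand one behind the other in the channel, touching or within 0.5 mm, 65 to 130 mm short of home; home, the row is 108 mm long from the stop.
- vial_2: Capped 20 ml vial, third vial; upright cylinder, body 27 mm in diameter and 50 mm high with its cap (solid to 42 mm), 20 to 38 g. Origin: centre of its underside. The four stand one behind the other in the channel, touching or within 0.5 mm, 65 to 130 mm short of home; home, the row is 108 mm long from the stop.
- vial_3: Capped 20 ml vial, rearmost vial, the one to push; upright cylinder, body 27 mm in diameter and 50 mm high with its cap (solid to 42 mm), 20 to 38 g. Origin: centre of its underside. The four stand one behind the other in the channel, touching or within 0.5 mm, 65 to 130 mm short of home; home, the row is 108 mm long from the stop.
- bottle_small: small white dropper bottle, bystander; mm: 28 diameter, 70 high, beside the far wall of the lane. Origin: centre of its underside. Leave it where it is.
- petri_stack: stack of petri dishes, bystander; mm: 62 diameter, 49 high, on the far side near the lane's open end. Origin: centre of its underside. Leave it where it is.
- tape_green: roll of label tape lying flat, bystander; mm: 55 diameter, 12 high, on the gate's side near the stop. Origin: centre of its underside. Leave it where it is.
- ctube_b: tall capped centrifuge tube on its skirt, bystander; mm: 34 diameter, 113 high, beyond the end stop. Origin: centre of its underside. Leave it where it is.
- dark_bottle: brown reagent bottle, bystander; mm: 68 diameter, 135 high, away to the robot's right. Origin: centre of its underside. Leave it where it is.

How it is judged:
By the outcome, as a careful person would: the job done as asked, in the order asked, and still so for the second after the job is handed in, with the robot touching nothing.
It also fails if it takes over 51 s, if anything falls off the work surface, if the arm or the gripper's body presses on something with over 40 N, if the wrist force passes 120 N, or if a joint passes its speed limit or range.

ROBOT

A 6-joint arm with a two-finger parallel gripper is mounted at the origin on a cart in front of the work surface, level with it; the furniture and walls round the work are solid. World frame = base frame: x ahead of the robot, y to its left, z up, the work surface at z = 0. Lengths are in mm, angles in rad, forces in N, time in s.
With the tool pointing down it reaches from about 275 to 1000 mm from the base axis. Payload 8.4 kg.
Tool frame: the origin (TCP) lies between the finger pads; the fingertips stand 22 mm ahead of it and the grasp point (between the pads) lies 3 mm ahead of it; z points along the fingers, y is the line along which they close (so a half turn about z gives the same grasp; the last joint's range is limited). The gripper opens to 85 mm and grips with 20 to 120 N. Pads are 22 mm wide; open, the fingers measure 114 mm over their backs; the gripper's body (76 mm by 85 mm) begins 54 mm behind the grasp point. The pads swing forward as they close: fully open they stand 13 mm farther back than shut.
Start: joints at [1.267, 0.353, 1.633, -0, 1.155, -0.002], TCP at [185.773, 596.755, 253.281] pointing down, gripper open.
Joint ranges: [-2.63, 2.63], [-0.92, 2.1], [0.06, 2.66], [-1.3, 4.44], [0, 2.69], [-3.02, 3.02]. Speed limits (rad/s): [2.22, 2.22, 2.79, 3.14, 3.14, 3.14].

INTERFACE

Orientations are given as [roll, pitch, yaw] about the fixed x, y, z axes, in that order (R = Rz(yaw) Ry(pitch) Rx(roll)).
In Python, from rig import r, grab_frame gives the robot as it stands.
- The arm moves only by the shell command python3 -m inch 'ROWS' [FORCE]. ROWS is JSON, a list of rows, each a list of 7 numbers: the turn, a rotation vector about the tool's x, y, z as a fraction of full scale, then the shift along the tool's x, y, z as a fraction of full scale, then the closure, from 0 (fully open) to 1 (shut). In form: [[rx, ry, rz, dx, dy, dz, fingers], ...]. A call has 1 to 8 rows; each row shifts and turns the commanded pose from where the row before left it, along the tool's axes as they then stand; what a row does not reach is not made up. Full scale, the value 1, is 2.5 cm for a shift and pi rad for a turn. A row lasts 1/12 s, in which the tool goes at most 41.7 mm and 7.16 degrees, less where a joint would pass 70% of its speed; a pose out of reach is approached as far as the arm can. A call with a number of a shift or a turn outside -1 to 1 is refused whole. A call with a gripper value outside its range is refused whole. The fingers move at their own pace and stop on an object; FORCE is the grip in N (left out, the last holds). Time passes only in rows, so rows that do not move let the fingers close. It gives the time, the measured TCP pose, the force, the opening and the grip force at its end, in the units of the state.
- r.sense(): the state, without advancing time (a new reading comes with each control period).
- grab_frame(name): name is "scene" or "top"; returns a dict with "pixels" (420x560x3 uint8, red, green, blue), "z_map" (420x560 float32, mm along the optical axis (not along the pixel's ray), 0 where there is no reading), "vertical_fov" (degrees; the focal length in pixels is half the picture's height over the tangent of half this angle, whatever the lens; pixels are square), "cx", "cy" (the principal point, pixels), "cam_to_world" (4x4, takes a point from camera to world coordinates). Camera axes: x right, y down, z forward; pixel columns grow to the right and rows downward; lengths in mm; the calibration is good to about 2 mm. A picture is of the moment at which its call begins.
- r.sign_off(): hands the job in; it is judged then, once.
The state is a dict: "clock": time; "qpos": joint angles; "qvel": joint speeds; "joint_efforts": joint torques, N m; "eef_pos": TCP position; "tcp_rot": TCP orientation; "contact_force": force on the tool from outside, world axes, zero at the start; "wrist_torque": the same for the moment, N m; "opening": opening from 0.0 (shut) to 1.0 (fully open); "grasp_force": force on a finger pad.
Only numpy, scipy, OpenCV 4.12 (cv2) and the standard library are available. Lean on these libraries where they do the work, as an engineer would, in place of code of your own. Each camera call takes 0.05 s, during which the arm holds its last target. There are 200 camera calls.

## Working session

There is one attempt and no reset: what is moved stays moved. The work goes in short steps, Python scripts to look and compute and a shell command to move; the robot and the scene stay as the last step left them, time stands still between calls to the robot, and variables do not carry over. Pictures are saved under pics/ and viewed, at most 10 in all, crops included, and the job is handed in when it is done.

```bash
mkdir -p pics; cat > h.py <<'E'
import numpy as np, cv2
from rig import r, grab_frame
def K(f):
    h=f["pixels"].shape[0]; return h/2/np.tan(np.radians(f["vertical_fov"])/2)
def cloud(f):
    z=f["z_map"]; F=K(f); v,u=np.mgrid[:z.shape[0],:z.shape[1]]
    P=np.stack([(u-f["cx"])*z/F,(v-f["cy"])*z/F,z],-1); T=np.array(f["cam_to_world"])
    return P@T[:3,:3].T+T[:3,3]
def ray(f,u,v,zp):
    T=np.array(f["cam_to_world"]); d=T[:3,:3]@np.array([(u-f["cx"])/K(f),(v-f["cy"])/K(f),1]); o=T[:3,3]
    return o+d*(zp-o[2])/d[2]
def save(n,im): cv2.imwrite(n,cv2.cvtColor(im,cv2.COLOR_RGB2BGR))
E
python3 - <<'E'
from h import *
import pickle
for n in("top","scene"):
    f=grab_frame(n); save(f"pics/{n}0.png",f["pixels"]); pickle.dump(f,open(n+"0.pkl","wb"))
    print(n,f["vertical_fov"],f["cx"],f["cy"],np.round(f["cam_to_world"],3).tolist())
s=r.sense(); print(s)
E
```

```text
top 54.29363904989467 284.78722044787156 203.0175091006378 [[0.017, -0.998, 0.055, 541.159], [-1.0, -0.018, -0.008, -75.943], [0.009, -0.054, -0.998, 1063.062], [0.0, 0.0, 0.0, 1.0]]
scene 57.523356789993436 281.78273483006336 212.71276712168162 [[-0.851, -0.388, 0.355, 280.183], [-0.526, 0.637, -0.563, 416.798], [-0.007, -0.666, -0.746, 716.879], [0.0, 0.0, 0.0, 1.0]]
{'clock': 0.1, 'qpos': array([ 1.26655238e+00,  3.53582754e-01,  1.63407075e+00, -2.67874262e-05,
        1.15519961e+00, -2.39671641e-03]), 'qvel': array([ 0.00049451, -0.00027812, -0.00344222,  0.00038585,  0.00111817,
        0.00115549]), 'joint_efforts': array([-1.79088158e-03, -6.06354189e+01, -3.42818356e+01, -3.12354132e-05,
        4.05525294e-03, -1.46435968e-05]), 'eef_pos': array([185.68656515, 596.35364246, 252.62962279]), 'tcp_rot': array([-3.14033214e+00,  2.14724720e-05,  2.83975627e+00]), 'contact_force': array([-0.59916511,  0.92549082,  1.271469  ]), 'wrist_torque': array([ 0.05331971, -0.02987001, -0.05099363]), 'grasp_force': 0.0, 'opening': 0.9989566411459059}
```

View pics/top0.png

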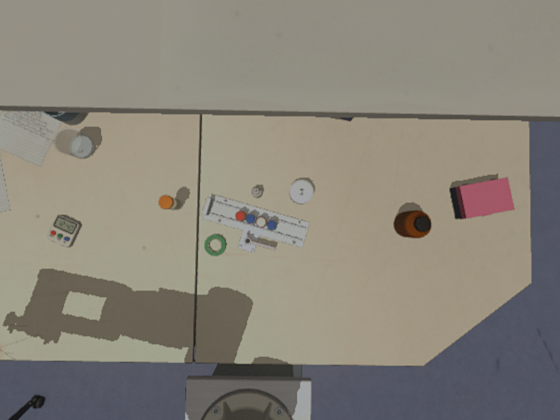

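View pics/scene0.png

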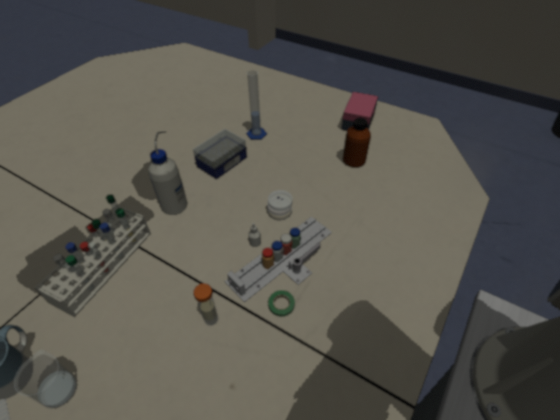

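The top view shows the lane from (205,207) at the stop to (308,235) at the open end. The caps are at about (241,216), (251,219), (261,223) and (271,226), with the gate hub near (248,241). I'll enlarge both views and measure.

```bash
python3 - <<'E'
from h import *
import pickle
ims=[]
for n,(a,b,c,d) in(("top",(185,265,195,320)),("scene",(200,320,215,340))):
    f=pickle.load(open(n+"0.pkl","rb")); im=f["pixels"][a:b,c:d]
    im=np.clip(im.astype(float)*1.3,0,255).astype(np.uint8)
    save(f"pics/{n}c.png",cv2.resize(im,None,fx=6 if n=="top" else 5,fy=6 if n=="top" else 5,interpolation=cv2.INTER_CUBIC))
    if n=="top":
        P=cloud(f); Z=P[a:b,c:d,2]
        np.set_printoptions(linewidth=400)
        print("bench z",np.median(Z[60:,100:]))
        print(Z[15:62:2,::3].round(0).astype(int))
E
```

```text
bench z -0.08494169623497783
[[  1 -10  -1 ...   2  -2   0]
 [ -1 -11  -1 ...   1   0   3]
 [ -2 -12   0 ...  -1   0  -1]
 ...
 [ -2  -2   1 ...   1  -1   0]
 [ -1  -2   2 ...   0  -1  -1]
 [ -3  -1   0 ...  -1  -3  -1]]
```

View pics/topc.png

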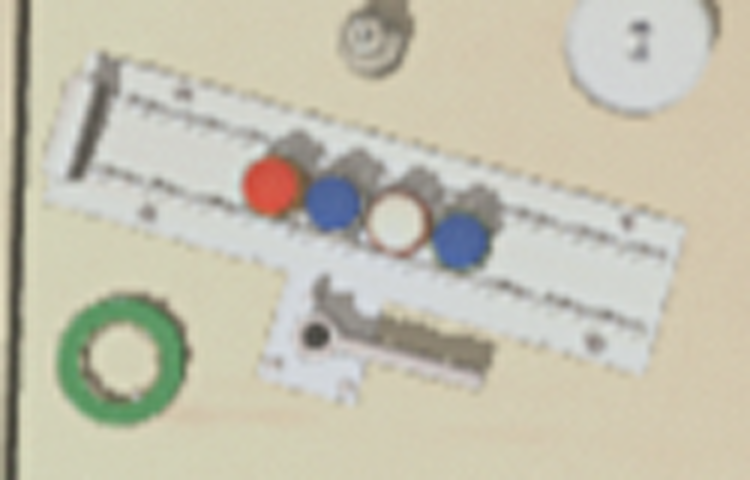

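View pics/scenec.png

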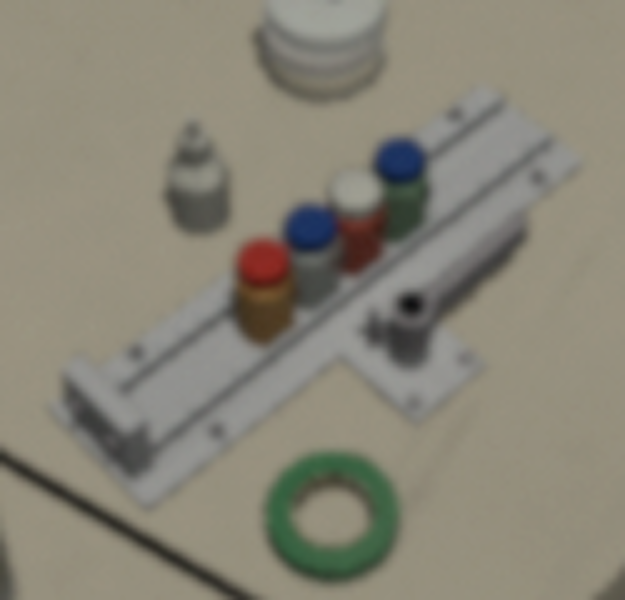

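```bash
cat > m.py <<'E'
from h import *
import pickle
f=pickle.load(open("top0.pkl","rb")); g=pickle.load(open("scene0.pkl","rb"))
c=lambda x,y,z:ray(f,195+(x+.5)/6-.5,185+(y+.5)/6-.5,z)[:2]
s=lambda x,y,z:ray(g,215+(x+.5)/5-.5,200+(y+.5)/5-.5,z)[:2]
# base plate mask in top
im=f["pixels"].astype(int); hsv=cv2.cvtColor(f["pixels"],cv2.COLOR_RGB2HSV)
print("corners TL,TR,BR,BL",[c(*p,4).round(1).tolist() for p in((100,52),(685,225),(645,375),(45,205))])
print("hub top/scene",c(316,336,45).round(1),s(411,304,45).round(1))
for n,F,o in(("top",f,None),("scene",g,None)):
    P=cloud(F); h=cv2.cvtColor(F["pixels"],cv2.COLOR_RGB2HSV); H,S,V=[h[...,i].astype(int) for i in range(3)]
    reg=(P[...,0]>300)&(P[...,0]<650)&(P[...,1]>-150)&(P[...,1]<200)&(P[...,2]>35)&(P[...,2]<70)
    for nm,m in(("red",reg&((H<6)|(H>174))&(S>150)&(V>90)),("blue",reg&(H>105)&(H<130)&(S>120))):
        k,l,st,ce=cv2.connectedComponentsWithStats(m.astype(np.uint8))
        for i in range(1,k):
            if st[i,4]>15: print(n,nm,ce[i].round(1),st[i,2:].tolist(),ray(F,*ce[i],55)[:2].round(1))
    if n=="top":
        m=reg&(P[...,1]>60)&(P[...,2]>38)
        print("stop top pts",m.sum(),P[m].mean(0).round(1),P[m][:,:2].min(0).round(1),P[m][:,:2].max(0).round(1))
print("white top",c(398,221,55).round(1),"scene",s(356,191,55).round(1))
print("stop inner top edge",c(97,62,45).round(1),c(70,178,45).round(1))
print("arm end top",c(482,380,40).round(1))
E
python3 m.py
```

```text
corners TL,TR,BR,BL [[620.9, 106.1], [550.8, -147.5], [486.2, -131.2], [554.6, 127.9]]
hub top/scene [502.    6.9] [501.2   8.1]
top red [239.6 215.4] [8, 8, 54] [563.8  26.3]
top blue [249.9 218.8] [7, 8, 38] [555.9   0.9]
top blue [271.4 224.9] [8, 7, 37] [541.7 -52.3]
stop top pts 126 [586.6 134.8  47. ] [563.6 102.3] [606.1 191.4]
scene red [267.1 251.7] [9, 7, 49] [563.   27.7]
scene blue [294.7 232.1] [8, 7, 49] [540.1 -48.9]
scene blue [276.8 245.4] [9, 8, 56] [554.4   3. ]
white top [549.9 -26.4] scene [548.6 -24.8]
stop inner top edge [613.7 100.2] [565.4 110. ]
arm end top [484.8 -61.8]
```

Lane fit: origin is about (551.4,-20) and +x lies at about 74.6°. This is checked by the stop face at x≈130.5, a cap span of 81.6 mm against 81, and the hub agreeing to 1 mm in both views. Vial_3 is at lane x≈-32.5, the row is 68 mm short of home, and the gate is at q≈1.54. I'll shut the fingers, turn tool x along the lane, and travel to behind the row.

```bash
python3 -m inch '[[0,0,0.0377,-1,0,0,1],[0,0,0.0377,-1,0,0,1],[0,0,0.0377,-1,0,0,1],[0,0,0.0377,-1,0,0,1],[0,0,0.0377,-1,0,0,1],[0,0,0.0377,-1,0,0,1],[0,0,0.0377,-1,0,0,1],[0,0,0.0377,-1,0,0,1]]'
python3 -m inch '[[0,0,0.0377,-1,0,0,1],[0,0,0.0377,-1,0,0,1],[0,0,0.0377,-1,0,0,1],[0,0,0.0377,-1,0,0,1],[0,0,0.0377,-1,0,0,1],[0,0,0,0,0,0,1],[0,0,0,0,0,0,1]]'
cat > go.py <<'E'
import sys
from h import *
from scipy.spatial.transform import Rotation as R
O=np.array([551.4,-20,0]); t=np.radians(74.6); L=np.array([[np.cos(t),-np.sin(t),0],[np.sin(t),np.cos(t),0],[0,0,1]])
s=r.sense(); p=s["eef_pos"]; M=R.from_euler("xyz",s["tcp_rot"]).as_matrix()
print("t",round(s["clock"],2),"lane pos",(L.T@(p-O)).round(1),"toolx in lane",(L.T@M[:,0]).round(3),"toolz",M[:,2].round(3),"F lane",(L.T@s["contact_force"]).round(1),"open",round(s["opening"],3))
if len(sys.argv)>3:
    d=L@np.array([float(a) for a in sys.argv[1:4]])+O-p; print("full-scale xyz",(M.T@d/25).round(2))
E
python3 go.py -80 0 120
```

```text
clock: 0.77
eef_pos: [332.0, 469.2, 252.8]
tcp_rot: [-3.141, 0.0, 1.886]
contact_force: [0.0, 0.6, -0.9]
opening: -0.004
grasp_force: 0.0
clock: 1.35
eef_pos: [341.5, 346.6, 253.3]
tcp_rot: [-3.142, -0.0, 1.3]
contact_force: [0.2, -0.3, 0.2]
opening: 0.001
grasp_force: 0.0
t 1.35 lane pos [297.7 299.7 253.3] toolx in lane [ 1.    -0.002  0.   ] toolz [-0.  0. -1.] F lane [-0.3 -0.3  0.2] open 0.001
full-scale xyz [-15.08  12.02   5.33]
```

```bash
python3 -m inch '[[0,0,0,-0.94,0.75,0,1],[0,0,0,-0.94,0.75,0,1],[0,0,0,-0.94,0.75,0,1],[0,0,0,-0.94,0.75,0,1],[0,0,0,-0.94,0.75,0,1],[0,0,0,-0.94,0.75,0,1],[0,0,0,-0.94,0.75,0,1],[0,0,0,-0.94,0.75,0,1]]'
python3 -m inch '[[0,0,0,-0.94,0.75,0.5,1],[0,0,0,-0.94,0.75,0.7,1],[0,0,0,-0.94,0.75,0.7,1],[0,0,0,-0.94,0.75,0.7,1],[0,0,0,-0.94,0.75,0.7,1],[0,0,0,-0.94,0.75,0.7,1],[0,0,0,-0.94,0.75,0.7,1],[0,0,0,-0.94,0.75,0.6,1]]'
python3 -m inch '[[0,0,0,0,0,0,1],[0,0,0,0,0,0,1]]'
python3 go.py -80 0 70
```

```text
clock: 2.02
eef_pos: [437.0, 125.7, 253.4]
tcp_rot: [3.141, -0.001, 1.303]
contact_force: [0.4, 0.1, -0.1]
opening: 0.001
grasp_force: 0.0
clock: 2.68
eef_pos: [531.3, -96.0, 119.3]
tcp_rot: [-3.142, -0.0, 1.303]
contact_force: [-0.2, -0.3, 1.2]
opening: 0.001
grasp_force: 0.0
clock: 2.85
eef_pos: [530.8, -95.7, 119.4]
tcp_rot: [-3.14, -0.0, 1.3]
contact_force: [0.8, 0.1, 0.3]
opening: -0.001
grasp_force: 0.0
t 2.85 lane pos [-78.5  -0.2 119.4] toolx in lane [ 1.    -0.002  0.   ] toolz [-0.002  0.    -1.   ] F lane [ 0.3 -0.7  0.3] open -0.001
full-scale xyz [-0.06 -0.01  1.98]
```

```bash
python3 -m inch '[[0,0,0,0,0,0.66,1],[0,0,0,0,0,0.66,1],[0,0,0,0,0,0.66,1],[0,0,0,0,0,0,1]]'
python3 go.py -80 0 42
python3 - <<'E'
from h import *
f=grab_frame("scene"); P=cloud(f); im=f["pixels"]
save("pics/scene1.png",cv2.resize(im[160:320,190:390],None,fx=4,fy=3.75,interpolation=cv2.INTER_CUBIC))
E
```

```text
clock: 3.18
eef_pos: [528.8, -93.5, 69.3]
tcp_rot: [-3.138, 0.0, 1.302]
contact_force: [-0.5, -0.6, -1.0]
opening: 0.0
grasp_force: 0.0
t 3.18 lane pos [-76.9   2.3  69.3] toolx in lane [ 1.  0. -0.] toolz [-0.003  0.001 -1.   ] F lane [-0.7  0.3 -1. ] open 0.0
full-scale xyz [-0.12  0.09  1.09]
```

View pics/scene1.png

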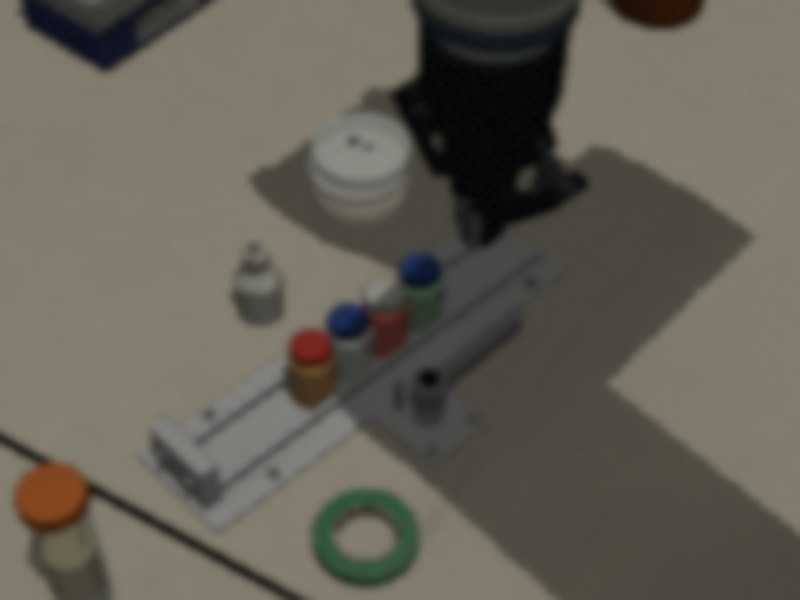

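The picture shows the shut tips ending at crop (485,240), behind vial_3 at crop (422,270) and over the channel. The linkage is wide across the lane, with the petri stack at crop (360,165). I'll check tip height and petri clearance with numbers.

```bash
python3 - <<'E'
from go import *
f=grab_frame("scene")
for z in(30,35,40,48,55): print(z,(L.T@(ray(f,190+485/4,160+240/3.75,z)-O)).round(1))
for F in(f,grab_frame("top")):
    P=(cloud(F)-O)@L
    m=(abs(P[...,0]+77)<70)&(abs(P[...,1])<100)&(P[...,2]>25)&(P[...,2]<150)&(F["pixels"].max(-1)<60)
    for a in range(30,130,10):
        q=P[m&(P[...,2]>=a)&(P[...,2]<a+10)]
        if len(q)>3: print(a,len(q),np.percentile(q,[5,95],axis=0)[:,:2].round(0).tolist())
import pickle
g=pickle.load(open("top0.pkl","rb")); P=(cloud(g)-O)@L; m=(P[...,2]>40)&(P[...,2]<55)&(P[...,0]<-40)&(P[...,0]>-160)&(P[...,1]<-30)&(P[...,1]>-140)
print("petri",P[m].min(0).round(),P[m].max(0).round(),np.median(P[m],0).round(1))
E
```

```text
t 3.23 lane pos [-76.9   1.6  70.6] toolx in lane [1. 0. 0.] toolz [-0.002  0.001 -1.   ] F lane [-0.4 -0.5  1.3] open -0.0
30 [-90.3  -1.7  30. ]
35 [-87.1   1.   35. ]
40 [-83.9   3.8  40. ]
48 [-78.8   8.2  48. ]
55 [-74.3  12.1  55. ]
30 74 [[-54.0, 6.0], [-10.0, 58.0]]
40 42 [[-51.0, 6.0], [-10.0, 57.0]]
50 61 [[-71.0, -3.0], [-22.0, 11.0]]
60 42 [[-81.0, -11.0], [-66.0, 16.0]]
70 29 [[-75.0, -9.0], [-66.0, 16.0]]
80 25 [[-71.0, -6.0], [-65.0, 16.0]]
90 53 [[-71.0, -24.0], [-64.0, 28.0]]
100 99 [[-85.0, -30.0], [-64.0, 34.0]]
110 84 [[-75.0, -37.0], [-60.0, 45.0]]
120 106 [[-72.0, -46.0], [-60.0, 51.0]]
petri [-110. -129.   40.] [-51. -69.  52.] [-80.5 -99.2  47.4]
```

Tip height (TCP minus 22 mm), front face (TCP plus 11 mm) and petri clearance (over 50 mm) all check out. I'll lower to tip z≈19 and push gently.

```bash
python3 -m inch '[[0,0,0,0,0.04,0.4,1],[0,0,0,0,0.02,0.4,1],[0,0,0,0,0,0.38,1],[0,0,0,0,0,0,1]]'
python3 go.py 11 0 41
python3 -m inch '[[0,0,0,0.2,0,0,1],[0,0,0,0.2,0,0,1],[0,0,0,0.2,0,0,1],[0,0,0,0.15,0,0,1],[0,0,0,0.15,0,0,1],[0,0,0,0.15,0,0,1],[0,0,0,0.15,0,0,1],[0,0,0,0.15,0,0,1]]'
python3 go.py 11 0 41
```

```text
clock: 3.67
eef_pos: [530.4, -95.3, 39.9]
tcp_rot: [-3.139, 0.0, 1.3]
contact_force: [-0.0, -0.8, -1.0]
opening: -0.001
grasp_force: 0.0
t 3.67 lane pos [-78.2   0.3  39.9] toolx in lane [ 1.    -0.002 -0.   ] toolz [-0.003  0.    -1.   ] F lane [-0.7 -0.2 -1. ] open -0.001
full-scale xyz [ 3.57  0.01 -0.04]
clock: 4.33
eef_pos: [540.7, -62.7, 42.0]
tcp_rot: [3.141, 0.0, 1.3]
contact_force: [-0.1, -1.5, 1.7]
opening: 0.0
grasp_force: 0.8
t 4.33 lane pos [-44.   -1.1  42. ] toolx in lane [ 1.    -0.002 -0.   ] toolz [ 0. -0. -1.] F lane [-1.5 -0.3  1.7] open 0.0
full-scale xyz [ 2.2  -0.05  0.04]
```

```bash
python3 -m inch '[[0,0,0,0.16,0,0,1],[0,0,0,0.16,0,0,1],[0,0,0,0.16,0,0,1],[0,0,0,0.16,0,0,1],[0,0,0,0.16,0,0,1],[0,0,0,0.16,0,0,1],[0,0,0,0.16,0,0,1]]'
python3 go.py 11 0 41
python3 - <<'E'
from h import *
f=grab_frame("scene"); im=f["pixels"]
save("pics/scene2.png",cv2.resize(im[180:320,200:375],None,fx=4,fy=4,interpolation=cv2.INTER_CUBIC))
E
```

```text
clock: 4.92
eef_pos: [548.1, -35.6, 41.8]
tcp_rot: [-3.142, 0.0, 1.3]
contact_force: [-1.0, -2.0, 0.8]
opening: 0.0
grasp_force: 0.8
t 4.92 lane pos [-15.9  -1.   41.8] toolx in lane [ 1.    -0.002 -0.   ] toolz [-0. -0. -1.] F lane [-2.2  0.4  0.8] open 0.0
full-scale xyz [ 1.08 -0.04  0.03]
```

View pics/scene2.png

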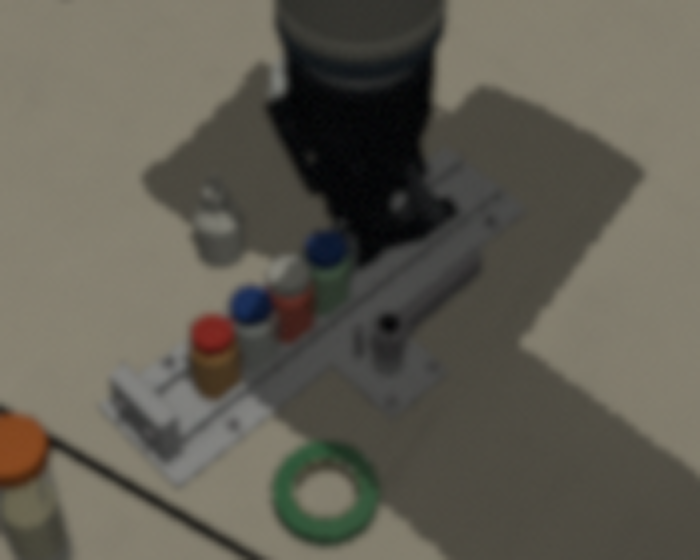

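The train moves upright as one, caps at crop (212,332), (252,304), (288,272) and (326,246), with the fingertips behind the last. About 27 mm to go; I'll take the end gently.

```bash
python3 -m inch '[[0,0,0,0.13,0,0,1],[0,0,0,0.13,0,0,1],[0,0,0,0.13,0,0,1],[0,0,0,0.12,0,0,1],[0,0,0,0.12,0,0,1],[0,0,0,0.12,0,0,1],[0,0,0,0.1,0,0,1]]' | grep force
python3 go.py 11 0 41
python3 -m inch '[[0,0,0,0.04,0,0,1],[0,0,0,0.04,0,0,1],[0,0,0,0.04,0,0,1]]' | grep force
python3 go.py 11 0 41
```

```text
contact_force: [-1.6, -0.4, 0.8]
grasp_force: 0.5
t 5.55 lane pos [ 5.3 -1.  41.8] toolx in lane [ 1.    -0.002  0.   ] toolz [-0.  0. -1.] F lane [-0.8  1.5  0.8] open -0.003
full-scale xyz [ 0.23 -0.04  0.03]
contact_force: [-1.1, -0.2, 0.6]
grasp_force: 0.4
t 5.8 lane pos [ 8.  -1.  41.7] toolx in lane [ 1.    -0.002 -0.   ] toolz [-0. -0. -1.] F lane [-0.5  1.   0.6] open 0.003
full-scale xyz [ 0.12 -0.04  0.03]
```

```bash
for i in 1; do python3 -m inch '[[0,0,0,0.04,0,0,1],[0,0,0,0.03,0,0,1],[0,0,0,0,0,0,1]]' | grep force; python3 go.py 11 0 41; done
python3 -m inch '[[0,0,0,0.03,0,0,1],[0,0,0,0,0,0,1]]' | grep force; python3 go.py 11 0 41
python3 -m inch '[[0,0,0,0.03,0,0,1],[0,0,0,0,0,0,1]]' | grep force; python3 go.py 11 0 41
```

```text
contact_force: [0.8, 0.0, -0.9]
grasp_force: 0.0
t 6.05 lane pos [ 9.8 -1.  41.8] toolx in lane [ 1.    -0.002  0.   ] toolz [-0.  0. -1.] F lane [ 0.2 -0.7 -0.9] open 0.003
full-scale xyz [ 0.05 -0.04  0.03]
contact_force: [-0.3, -0.4, -0.3]
grasp_force: 0.2
t 6.22 lane pos [10.4 -1.1 41.8] toolx in lane [ 1.    -0.002  0.   ] toolz [ 0.  0. -1.] F lane [-0.4  0.1 -0.3] open -0.003
full-scale xyz [ 0.02 -0.04  0.03]
contact_force: [-0.5, -0.4, 0.0]
grasp_force: 0.2
t 6.38 lane pos [11.2 -1.1 41.8] toolx in lane [ 1.    -0.002  0.   ] toolz [ 0.  0. -1.] F lane [-0.5  0.4  0. ] open 0.0
full-scale xyz [-0.01 -0.04  0.03]
```

```bash
python3 -m inch '[[0,0,0,0.04,0,0,1],[0,0,0,0,0,0,1]]' | grep force; python3 go.py
python3 -m inch '[[0,0,0,0.04,0,0,1],[0,0,0,0,0,0,1]]' | grep force; python3 go.py
```

```text
contact_force: [-1.2, -2.5, 0.3]
grasp_force: 1.4
t 6.55 lane pos [12.  -1.  41.8] toolx in lane [ 1.    -0.002 -0.   ] toolz [-0. -0. -1.] F lane [-2.7  0.5  0.3] open 0.004
contact_force: [-2.7, -6.9, 2.2]
grasp_force: 4.2
t 6.72 lane pos [12.2 -0.9 41.8] toolx in lane [ 1.    -0.001 -0.001] toolz [-0.001 -0.001 -1.   ] F lane [-7.4  0.7  2.2] open -0.001
```

Force rose to 7.4 N with the motion stalled, so the row is on the stop. I'll confirm with cap positions after backing off.

```bash
python3 -m inch '[[0,0,0,-0.05,0,0,1],[0,0,0,-0.1,0,0,1],[0,0,0,-0.3,0,0,1],[0,0,0,-0.6,0,0,1],[0,0,0,-0.8,0,0,1],[0,0,0,-0.6,0,0,1],[0,0,0,0,0,-1,1],[0,0,0,0,0,-1,1]]'|grep pos
python3 -m inch '[[0,0,0,0,-0.95,0,1],[0,0,0,0,-0.95,0,1],[0,0,0,0,-0.95,0,1],[0,0,0,0,-0.95,0,1],[0,0,0,0,0,0,1],[0,0,0,0,0,0,1]]'|grep pos
python3 go.py -48 92 48
python3 - <<'E'
from h import *
from go import L,O
for n in("scene","top"):
    f=grab_frame(n); im=f["pixels"]
    P=cloud(f); h=cv2.cvtColor(im,cv2.COLOR_RGB2HSV); H,S,V=[h[...,i].astype(int) for i in range(3)]
    reg=(P[...,0]>300)&(P[...,0]<650)&(P[...,1]>-150)&(P[...,1]<200)&(P[...,2]>35)&(P[...,2]<70)
    for nm,m in(("red",reg&((H<6)|(H>174))&(S>150)&(V>70)),("blue",reg&(H>105)&(H<130)&(S>120))):
        k,l,st,ce=cv2.connectedComponentsWithStats(m.astype(np.uint8))
        for i in range(1,k):
            if st[i,4]>15: print(n,nm,ce[i].round(1),(L.T@(ray(f,*ce[i],55)-O)).round(1))
    save(f"pics/{n}3.png",cv2.resize(im[180:320,200:375] if n=="scene" else im[185:265,195:320],None,fx=4 if n=="scene" else 6,fy=4 if n=="scene" else 6,interpolation=cv2.INTER_CUBIC))
E
```

```text
eef_pos: [537.8, -67.6, 91.1]
eef_pos: [447.1, -41.2, 91.9]
t 7.88 lane pos [-48.1  94.9  91.9] toolx in lane [ 1.    -0.002  0.   ] toolz [-0.  0. -1.] F lane [-0.4  0.2  0.3] open -0.0
full-scale xyz [0.01 0.12 1.76]
t 7.88 lane pos [-48.1  94.9  91.9] toolx in lane [ 1.    -0.002  0.   ] toolz [-0.  0. -1.] F lane [-0.4  0.2  0.3] open -0.0
scene red [242.4 271. ] [118.2   3.3  55. ]
scene blue [271.6 249.4] [38.2  3.5 55. ]
scene blue [252.4 263.5] [91.2  3.1 55. ]
top red [212.9 207.6] [116.3   0.5  55. ]
top blue [223.5 210.9] [89.1  1.  55. ]
top blue [244.4 216.9] [35.6  0.6 55. ]
```

View pics/scene3.png

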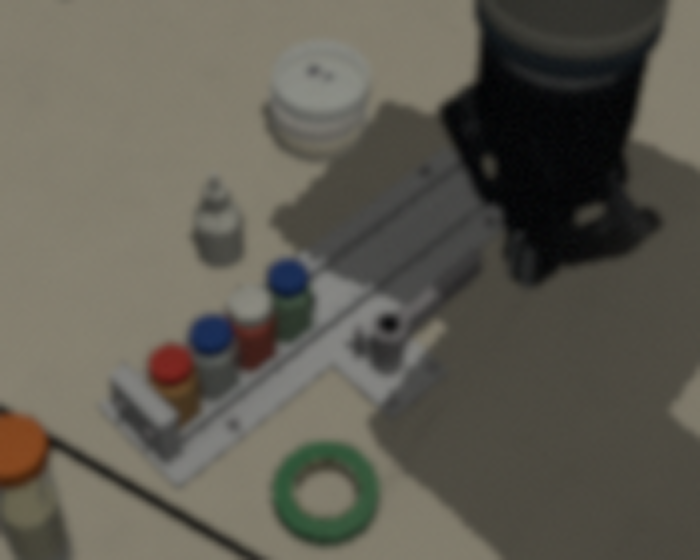

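Caps from the top view are at lane x = 116.3, 89.1 and 35.6 mm (home is 116.5, 89.5 and 35.5). The picture shows the row upright against the stop, red cap at crop (172,363) and rear blue at (288,276). Next I'll lower the tips beside the gate and swing it shut.

```bash
python3 -m inch '[[0,0,0,0,0,0.6,1],[0,0,0,0,0,0.6,1],[0,0,0,0,0,0.55,1],[0,0,0,0,0.25,0,1],[0,0,0,0,0.25,0,1],[0,0,0,0,0.2,0,1],[0,0,0,0,0.2,0,1]]'|grep -E "pos|force"
python3 go.py -46 55 48
python3 -m inch '[[0,0,0,0.02,0.17,0,1],[0,0,0,0.02,0.17,0,1],[0,0,0,0.02,0.17,0,1],[0,0,0,0.02,0.17,0,1],[0,0,0,0.02,0.1,0,1]]'|grep -E "pos|force"
python3 go.py -39.6 41.5 48
```

```text
eef_pos: [471.6, -47.6, 48.8]
contact_force: [-0.6, 0.2, -0.3]
grasp_force: 0.3
t 8.57 lane pos [-47.8  69.6  48.8] toolx in lane [ 1.    -0.002  0.   ] toolz [ 0.002 -0.    -1.   ] F lane [ 0.1  0.7 -0.3] open 0.002
full-scale xyz [0.07 0.59 0.03]
eef_pos: [489.8, -50.1, 48.2]
contact_force: [-0.1, 1.6, -0.2]
grasp_force: 0.3
t 8.98 lane pos [-45.3  51.4  48.2] toolx in lane [ 1.    -0.002  0.   ] toolz [ 0.001  0.    -1.   ] F lane [ 1.5  0.5 -0.2] open 0.0
full-scale xyz [0.23 0.39 0.01]
```

```bash
python3 -m inch '[[0,0,0,0.08,0.14,0,1],[0,0,0,0.08,0.13,0,1],[0,0,0,0.08,0.12,0,1],[0,0,0,0.13,0.14,0,1],[0,0,0,0.13,0.14,0,1],[0,0,0,0.14,0.16,0,1]]'|grep force
python3 go.py -16.6 22.9 48
python3 -m inch '[[0,0,0,0.17,0.1,0,1],[0,0,0,0.17,0.1,0,1],[0,0,0,0.17,0.1,0,1]]'|grep force
python3 go.py -2 20 48
```

```text
contact_force: [-0.9, -0.8, -0.7]
grasp_force: 0.4
t 9.48 lane pos [-29.2  31.   48. ] toolx in lane [ 1.    -0.002 -0.   ] toolz [-0. -0. -1.] F lane [-1.   0.7 -0.7] open 0.001
full-scale xyz [0.5  0.32 0.  ]
contact_force: [-0.5, -0.4, 0.0]
grasp_force: 0.6
t 9.73 lane pos [-16.3  23.4  48. ] toolx in lane [ 1.    -0.002 -0.   ] toolz [ 0. -0. -1.] F lane [-0.5  0.4  0. ] open 0.004
full-scale xyz [0.57 0.14 0.  ]
```

```bash
python3 -m inch '[[0,0,0,0.15,0.04,0,1],[0,0,0,0.15,0.04,0,1],[0,0,0,0.12,0.03,0,1],[0,0,0,0.07,0,0,1],[0,0,0,0.03,0,0,1],[0,0,0,0,0,0,1]]'|grep force
python3 go.py
python3 -m inch '[[0,0,0,0.03,0,0,1],[0,0,0,0.03,0,0,1],[0,0,0,0,0,0,1]]'|grep force
python3 go.py
```

```text
contact_force: [0.1, -0.0, -0.2]
grasp_force: 0.0
t 10.23 lane pos [-3.6 21.2 48. ] toolx in lane [ 1.    -0.002  0.   ] toolz [-0.  0. -1.] F lane [-0.  -0.1 -0.2] open 0.005
contact_force: [0.1, 0.0, -0.3]
grasp_force: 0.1
t 10.48 lane pos [-2.4 21.1 48. ] toolx in lane [ 1.    -0.002 -0.   ] toolz [-0.  0. -1.] F lane [ 0.1 -0.1 -0.3] open -0.003
```

```bash
python3 -m inch '[[0,0,0,0.03,0,0,1],[0,0,0,0.03,0,0,1],[0,0,0,0,0,0,1]]'|grep force
python3 go.py
python3 -m inch '[[0,0,0,0.03,0,0,1],[0,0,0,0,0,0,1]]'|grep force
python3 go.py
python3 -m inch '[[0,0,0,0.02,0,0,1],[0,0,0,0,0,0,1]]'|grep force
python3 go.py
```

```text
contact_force: [-0.5, -5.2, 0.1]
grasp_force: 2.1
t 10.73 lane pos [-1.2 21.  48. ] toolx in lane [ 1.    -0.002 -0.001] toolz [-0.    -0.001 -1.   ] F lane [-5.2 -0.9  0.1] open -0.0
contact_force: [-0.4, -9.2, 0.7]
grasp_force: 4.6
t 10.9 lane pos [-1.1 21.  48. ] toolx in lane [ 1.    -0.001 -0.002] toolz [-0.001 -0.001 -1.   ] F lane [-9.  -2.1  0.7] open 0.0
contact_force: [-1.4, -11.4, 2.2]
grasp_force: 6.1
t 11.07 lane pos [-1. 21. 48.] toolx in lane [ 1.    -0.001 -0.002] toolz [-0.001 -0.002 -1.   ] F lane [-11.4  -1.6   2.2] open 0.0
```

The gate is at its limit: force climbs to 11 N with the position stalled at the predicted x. I'll back off, rise clear and check.

```bash
python3 -m inch '[[0,0,0,-0.06,0,0,1],[0,0,0,-0.1,0,0,1],[0,0,0,-0.4,0,0,1],[0,0,0,-0.8,0,0,1],[0,0,0,0,0,-1,1],[0,0,0,0,0,-1,1],[0,0,0,-0.5,0,-1,1],[0,0,0,-1,0,-1,1]]'|grep force
python3 -m inch '[[0,0,0,-1,-1,-1,1],[0,0,0,-1,-1,-1,1],[0,0,0,-1,-1,0,1],[0,0,0,-1,-1,0,1],[0,0,0,-1,-1,0,1],[0,0,0,-1,-1,0,1],[0,0,0,0,0,0,1],[0,0,0,0,0,0,1]]'|grep -E 'force|pos'
python3 - <<'E'
from h import *
from go import L,O
A=[]
for n in("scene","top"):
    f=grab_frame(n); im=f["pixels"]
    P=cloud(f); h=cv2.cvtColor(im,cv2.COLOR_RGB2HSV); H,S,V=[h[...,i].astype(int) for i in range(3)]
    reg=(P[...,0]>300)&(P[...,0]<650)&(P[...,1]>-150)&(P[...,1]<200)&(P[...,2]>35)&(P[...,2]<70)
    for nm,m in(("red",reg&((H<6)|(H>174))&(S>150)&(V>70)),("blue",reg&(H>105)&(H<130)&(S>120))):
        k,l,st,ce=cv2.connectedComponentsWithStats(m.astype(np.uint8))
        for i in range(1,k):
            if st[i,4]>15: print(n,nm,(L.T@(ray(f,*ce[i],55)-O)).round(1))
    c=im[200:305,205:335] if n=="scene" else im[185:265,195:320]
    A.append(cv2.resize(c,(600,300 if 0 else 480),interpolation=cv2.INTER_CUBIC))
save("pics/fin.png",cv2.resize(np.vstack(A),(375,600)) if 0 else cv2.resize(np.hstack(A),(800,320)))
E
```

```text
contact_force: [-0.1, -0.0, -1.0]
grasp_force: 0.0
eef_pos: [328.4, -186.8, 196.3]
contact_force: [0.1, 0.3, -0.5]
grasp_force: 0.0
t 12.4 lane pos [-220.   170.7  196.3] toolx in lane [ 1.    -0.005  0.   ] toolz [ 0. -0. -1.] F lane [ 0.4 -0.  -0.5] open -0.001
scene red [118.    2.9  55. ]
scene blue [37.6  4.  55. ]
scene blue [91.3  3.2 55. ]
top red [116.4   0.5  55. ]
top blue [88.9  1.8 55. ]
top blue [35.6  1.7 55. ]
```

View pics/fin.png

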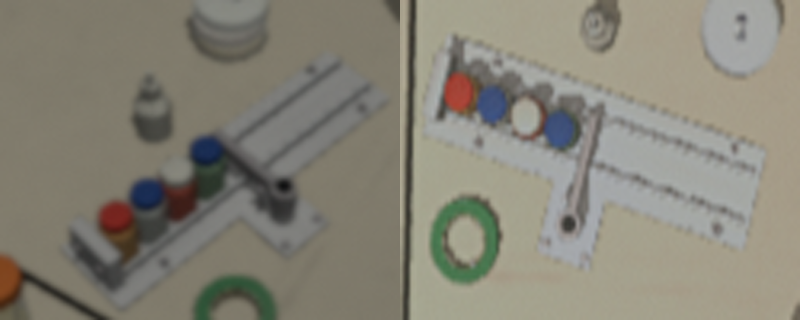

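The picture shows the gate arm square across the channel, running in the top view from the hub at (568,224) to (598,110). The four vials stand upright in a tight row against the stop, and the other items are unmoved.

```bash
python3 -c "
from rig import r
print(r.sign_off())"
```

```text
the job is handed in; nothing more can be done
None
```

The four vials stand touching against the end stop, the gate is pushed fully shut behind them, and the job was handed in at about 12.5 s of the 51 s allowed.

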